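# Show the 20 mm photometer cell to the inspection camera

## Robot

A 6-joint arm with a two-finger parallel gripper is mounted at the origin on a cart in front of the work surface, level with it; the furniture and walls round the work are solid. World frame = base frame: x ahead of the robot, y to its left, z up, the work surface at z = 0. Lengths are in m, angles in rad, forces in N, time in s.
With the tool pointing down it reaches from about 0.35 to 0.85 m from the base axis. Payload 8.1 kg.
Tool frame: the origin (TCP) lies on the centre line of the jaws, within the pads' length; the fingertips stand robot.finger_overhang ahead of it and the grasp point (between the pads) lies 5 mm behind it (robot.finger_overhang is the distance from the TCP to the fingertips, in m); z points along the fingers, y is the direction in which the jaws open and shut (so a half turn about z gives the same grasp; the last joint's range is limited). The gripper opens to 93 mm and grips with 3 to 60 N. Pads are 15 mm wide; open, the fingers measure 128 mm over their backs; the gripper's body (75 mm by 188 mm) begins 65 mm behind the grasp point.
Start: joints at [-1.352, 0.13, 1.488, -0, 1.523, -0.085], TCP at [0.18, -0.573, 0.233] pointing down, gripper open.
Joint ranges: [-2.96, 2.96], [-0.89, 2.26], [0.02, 2.5], [-1.34, 4.48], [0, 2.73], [-2.66, 2.66]. Speed limits (rad/s): [2.39, 2.39, 2.79, 3.14, 3.14, 3.14].

## Interface

Orientations are given as a rotation vector (axis times angle).
In Python, from plant import robot gives the robot as it stands. The module is installed in compiled form; this text tells all that it offers.
- The arm moves only by the tool carry_out, never from a script. Its argument "commands" is a list that holds one entry, the list of rows, each a list of 4 numbers: the shift along the tool's x, y, z in cm, then the turn about the tool's z in degrees. In form: [[[tx, ty, tz, roll], ...]]. A call has 1 to 20 rows; each row shifts and turns the commanded pose from where the row before left it, along the tool's axes as they then stand; what a row does not reach is not made up. A row lasts 1/12 s, in which the tool goes at most 41.7 mm and 7.16 degrees, less where a joint would pass 70% of its speed; a pose out of reach is approached as far as the arm can. A call is refused whole if a number of a shift passes 4.17 or a number of a turn 7.16, either way. A call with a gripper value outside its range is refused whole. "claw" is the finger opening in cm, from 0 to 9.3, set as the call begins (left out, the last holds). The fingers move at their own pace and stop on an object; "grip_force" is the grip in N (left out, the last holds). Time passes only in rows, so rows that do not move let the fingers close. It gives the time, the measured TCP pose, the force and the opening at its end, in the units of the state.
- robot.read_state(): the state, without advancing time (a new reading comes with each control period).
- robot.read_camera(name): name is "scene" or "top"; returns the picture (420x560x3 uint8, red, green, blue); there is no depth.
- robot.camera_params(name): a dict with "mtx" (3x3 intrinsics, pixels), "R" (3x3) and "t" (3): a world point X has camera coordinates R X + t. Camera axes: x right, y down, z forward; pixel columns grow to the right and rows downward; lengths in m; the calibration is good to about 2 mm. A picture is of the moment at which its call begins. camera_params takes no time and is no camera call.
- robot.close_job(): hands the job in, once; it reports no verdict.
The state is a dict: "t": time; "q": joint angles; "dq": joint speeds; "joint_torque": joint torques, N m; "tool_pos": TCP position; "orientation": TCP orientation; "force": force on the tool from outside, world axes, zero at the start; "wrist_torque": the same for the moment, N m; "opening": finger opening in m.
Only numpy, scipy, OpenCV 4.12 (cv2) and the standard library are available. Lean on these libraries where they do the work, as an engineer would, in place of code of your own. Each camera call takes 0.05 s, during which the arm holds its last target.

## Task

Push the clear sliding cover of the cell case fully back, pick out the 20 mm photometer cell (the middle one of the three in length) and finish holding it in the air for the inspection camera: upright, on the lens axis, half-way between lens and light panel, with a clear window square to the lens. Hold it by its frosted sides, fingers never on its clear windows; leave the other two cells in their pockets and do not bump the stand or push the things around it about. The program ends while you still hold the cell there, quite still, with nothing else touching it.

Things in the scene. Friction and masses are not known exactly. Their poses are not given: they have to be found in the camera images.
- cell_case: Fixed grey case, 124 (own x) x 170 (y) x 58 mm; 6 mm runners on its short ends (y = +-83 mm) rise to 67 mm. Origin: centre of underside. On its -x side (towards the robot) a black insert, top 20 mm above the bench, has 3 pockets 36 (x) x 14.5 (y) mm, floor 6 mm above the bench, at x = -29.5, y = -46, 0, 46 mm; any cell may stand in any pocket. Inside of end walls at y = +-81 mm.
- cover (a joint): Clear 3 mm plate with a handle bar in the case's runners over the cells; slides along the case's own +x (away from the robot). 0 = shut, 0.058 m = fully back at its stop, cells open from above. It begins shut or a little open, resists with about 1 N of friction and stays where it is left. Its top lies 61.5 mm above the bench.
- cover_handle (a point): Centre of the cover's handle bar, which stands on the cover near its rear edge: 10 mm thick (case's x), 66 mm wide (y), 18 mm high; middle 70.5 mm and top 79.5 mm above the bench. Axes as the case. Moves with the cover.
- cell_20_center (a point): Centre (half-way up) of the loose 20 mm cell, about 20 g: upright glass block 22.5 mm long (own x, the light path), 12.5 mm wide (y), 49 mm high with its flush white stopper (top 4 mm, fixed). Long sides (facing +-y) are frosted: grasp there. Ends (facing +-x) are clear windows. Stands in a pocket: top 55 mm above the bench, upper 35 mm clear of the insert.
- cell_20: The same 20 mm cell as a body; origin at the centre of its underside, axes as cell_20_center.
- window_a: Clear polished window at the -x end of the 20 mm cell, 9.5 mm wide and 41 mm high; not to be touched by the fingers. Origin at its lower edge, level with the cell's underside; axes as the cell.
- window_b: The same at the +x end of the 20 mm cell.
- cell_10_center (a point): Centre of the 10 mm cell, a look-alike 12.5 mm long (own x), 12.5 mm wide, 49 mm high, standing in another pocket. Leave it.
- cell_30_center (a point): Centre of the 30 mm cell, a look-alike 32.5 mm long (own x), 12.5 mm wide, 49 mm high, standing in another pocket. Leave it.
- focus (a point): The point at which to present the cell's centre: on the lens axis of the inspection stand, 150 mm above the bench, half-way between lens and light panel (75 mm from each). Axes as the stand: y along the lens axis towards the lens, z up, x across. The stand's yaw varies.
- stand: Fixed stand. Base 60 mm (own x) x 320 mm (own y from -125 to +195), 16 mm high. At +y a black camera on a column looks along -y; its lens, 42 mm across, ends at y = +75 mm. At -y a 78 mm square light panel faces +y, face at y = -75 mm. Camera top 173 mm, panel top 189 mm above the bench; the gap is open above and at both sides. Origin: underside, straight below focus.
- timer: White bench timer, 62 x 62 x 20 mm, loose bystander; origin at the centre of its underside.
- petri_dish: Glass dish, 70 mm across, 14 mm high, loose bystander; origin at the centre of its underside.
- tip_carton: Small pale carton, 65 x 100 x 45 mm, loose bystander; origin at the centre of its underside.
- marker: White and blue marker pen, 14 x 132 x 14 mm, lying along own y, loose bystander; origin at its middle, on the bench.

How it is judged:
By the outcome, as a careful person would: the job done as asked, in the order asked, and still so for the second after the job is handed in, while the arm keeps its last pose, push and grip.
It also fails if it takes over 50 s, if anything falls off the work surface, if the arm or the gripper's body presses on something with over 40 N, if the wrist force passes 120 N, or if a joint passes its speed limit or range.

## Working session

There is one attempt and no reset: what is moved stays moved. The work goes in short steps, Python scripts to look and compute and a tool call to move; the robot and the scene stay as the last step left them, time stands still between calls to the robot, and variables do not carry over. Pictures are saved under pics/ and viewed, and the job is handed in when it is done.

Besides the shell and the picture viewer there is one more tool, called after "Emit:" by a JSON object that holds its "fn" and its "kwargs", one argument or row to a line. carry_out: Moves the arm, as the interface text tells. Its arguments: {"type":"object","properties":{"commands":{"type":"array","items":{"type":"array","items":{"type":"array","items":{"type":"number"}}}},"claw":{"type":"number"},"grip_force":{"type":"number"}},"required":["commands"]}

```bash
mkdir -p pics; python3 - <<'E'
from plant import robot
import cv2, numpy as np
s=robot.read_state(); print({k:np.round(v,3).tolist() for k,v in s.items()}, robot.finger_overhang)
for n in("scene","top"):
    im=robot.read_camera(n); cv2.imwrite(f"pics/{n}0.png",im[:,:,::-1])
    p=robot.camera_params(n); print(n,{k:np.round(v,4).tolist() for k,v in p.items()}, (-np.array(p["R"]).T@p["t"]).round(3))
E
```

```text
{'t': 0.0, 'q': [-1.352, 0.131, 1.489, -0.0, 1.523, -0.085], 'dq': [0.0, -0.001, 0.001, 0.002, -0.0, -0.002], 'joint_torque': [0.0, -55.985, -49.175, 0.077, 0.035, -0.0], 'tool_pos': [0.179, -0.572, 0.232], 'orientation': [-3.104, -0.475, 0.0], 'force': [-0.04, -0.115, -0.014], 'wrist_torque': [-0.017, 0.021, -0.013], 'opening': 0.093} 0.014
scene {'mtx': [[539.1669, 0.0, 286.989], [0.0, 539.1669, 214.8453], [0.0, 0.0, 1.0]], 'R': [[-0.7302, -0.6832, -0.01], [-0.3755, 0.4135, -0.8295], [0.5709, -0.6019, -0.5584]], 't': [0.5772, 0.2336, 0.8749]} [0.01  0.824 0.688]
top {'mtx': [[386.6553, 0.0, 280.5769], [0.0, 386.6553, 211.5367], [0.0, 0.0, 1.0]], 'R': [[0.0183, -0.9998, -0.004], [-0.9766, -0.017, -0.2143], [0.2142, 0.0079, -0.9768]], 't': [0.1787, 0.6405, 0.8483]} [0.441 0.183 0.967]
```

View pics/scene0.png

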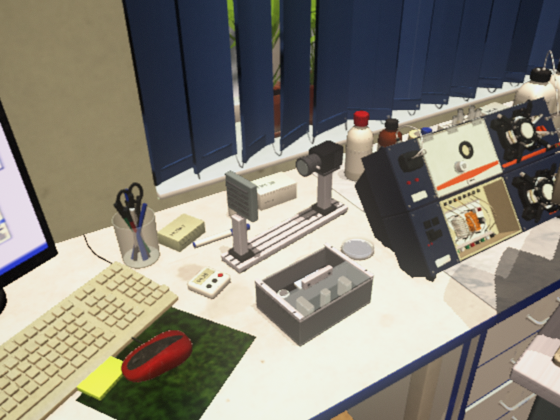

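View pics/top0.png

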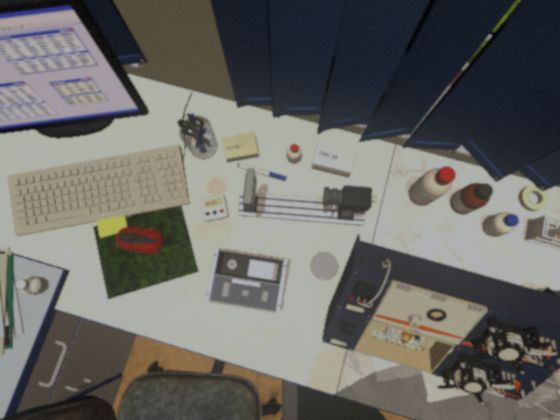

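The top view shows the case at about (250,280), the stand from (240,205) to (375,205) with the panel left and the camera right, the dish at (324,265), and the timer at (215,208). I'll zoom in on these.

```bash
python3 - <<'E'
import cv2
t=cv2.imread("pics/top0.png"); s=cv2.imread("pics/scene0.png")
cv2.imwrite("pics/t_case.png",cv2.resize(t[240:320,200:300],None,fx=7,fy=7,interpolation=cv2.INTER_CUBIC))
cv2.imwrite("pics/t_stand.png",cv2.resize(t[160:230,230:385],None,fx=5,fy=5,interpolation=cv2.INTER_CUBIC))
cv2.imwrite("pics/s_case.png",cv2.resize(s[235:345,250:380],None,fx=5.4,fy=5.4,interpolation=cv2.INTER_CUBIC))
cv2.imwrite("pics/s_stand.png",cv2.resize(s[135:275,215:355],None,fx=4.2,fy=4.2,interpolation=cv2.INTER_CUBIC))
E
```

```text
(no output)
```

View pics/t_case.png

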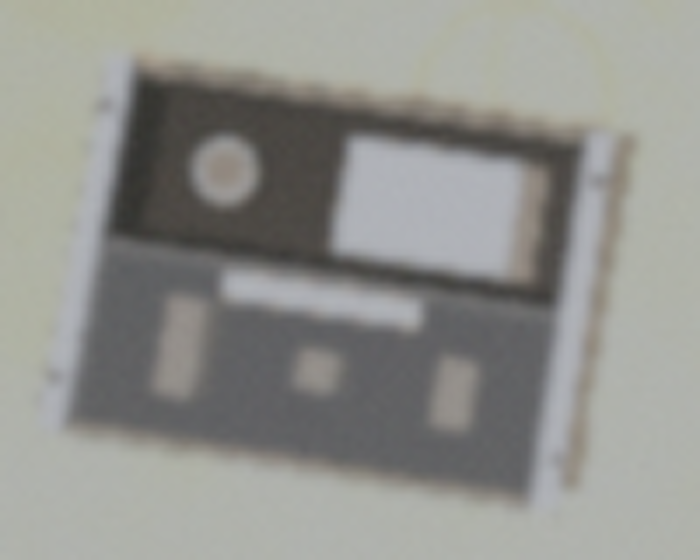

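View pics/t_stand.png

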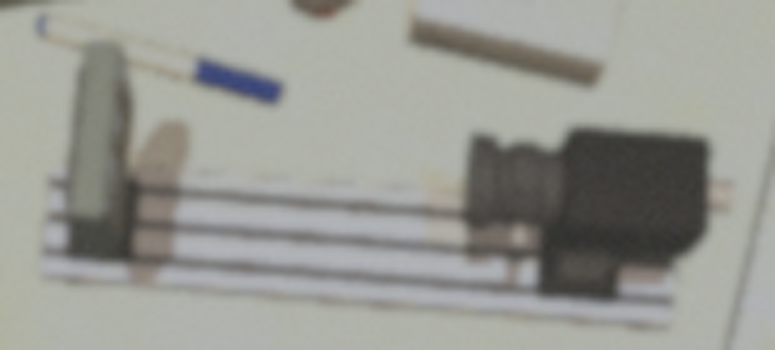

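View pics/s_case.png

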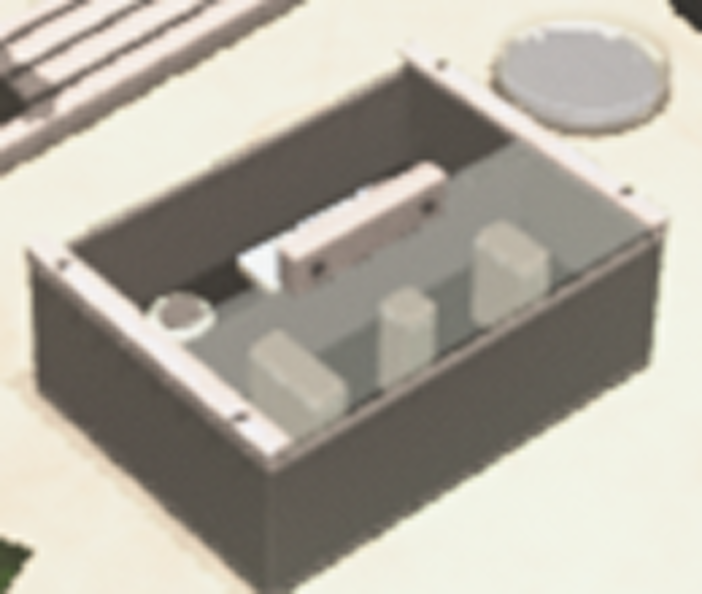

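View pics/s_stand.png

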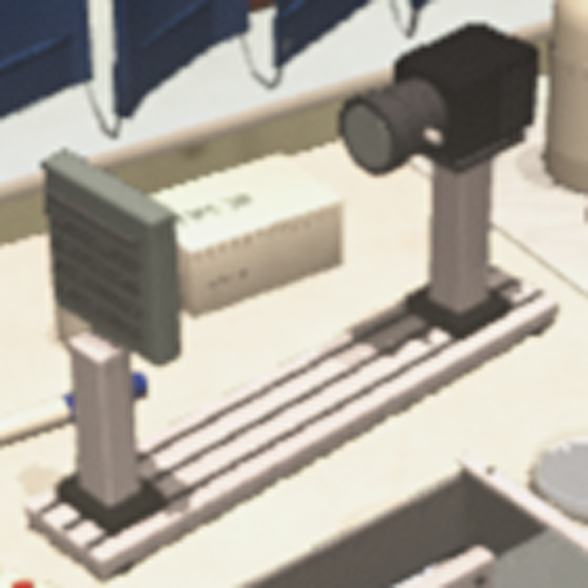

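The cells, left to right in the top view, are 30, 10 and 20 mm, so the 20 mm cell is at y = -46. The handle is at crop (320,300). Next I'll measure the poses.

```bash
cat > h.py <<'E'
import numpy as np, cv2
from plant import robot
P={n:robot.camera_params(n) for n in("scene","top")}
def ray(n,px,z):
    p=P[n];R=np.array(p["R"]);c=-R.T@np.array(p["t"])
    d=R.T@np.linalg.inv(np.array(p["mtx"]))@np.array([px[0],px[1],1.]); d=np.atleast_1d(d)
    return c+d*(z-c[2])/d[2]
def proj(n,X):
    p=P[n];x=np.array(p["mtx"])@(np.array(p["R"])@np.asarray(X,float)+p["t"]);return x[:2]/x[2]
def cr(c,x0,y0,f): return ((c[0]+.5)/f-.5+x0,(c[1]+.5)/f-.5+y0)
E
python3 - <<'E'
from h import *
T=lambda c:cr(c,200,240,7); S=lambda c:cr(c,250,235,5.4)
A=lambda n,f,pts,z:[print(n,c,ray(n,f(c),z).round(4)) for c in pts]
print("runner outer corners LT LB RB RT"); A("top",T,[(108,55),(42,428),(556,507),(617,135)],.067)
print("runner mid ends");A("top",T,[(120,56),(55,427),(542,505),(603,133)],.067)
print("scene corners");A("scene",S,[(30,245),(272,462),(665,222),(405,42)],.067)
print("handle top");A("top",T,[(222,268),(425,312),(420,330),(219,302)],.0795)
print("cells 30,10,20");A("top",T,[(183,343),(318,370),(456,393)],.055)
T2=lambda c:cr(c,230,160,5); S2=lambda c:cr(c,215,135,4.2)
print("stand base top corners LB(front-left) RB, RT?,LT");A("top",T2,[(42,277),(672,325),(50,178)],.016)
print("scene base");A("scene",S2,[(105,562),(28,512),(557,300)],.016)
print("panel top");A("top",T2,[(85,42),(122,45),(100,45)],.189)
print("lens front top");A("top",T2,[(472,137),(470,222)],.15)
print("rack");A("top",lambda c:c,[(358,238),(325,335),(395,258)],.0);A("top",lambda c:c,[(358,238),(325,335),(395,258)],.2)
A("scene",lambda c:c,[(425,278),(360,165)],0.)
A("scene",lambda c:c,[(362,160),(500,90)],0.25)
E
```

```text
runner outer corners LT LB RB RT
top (108, 55) [0.5494 0.3418 0.067 ]
top (42, 428) [0.4278 0.3565 0.067 ]
top (556, 507) [0.406  0.1895 0.067 ]
top (617, 135) [0.5258 0.1716 0.067 ]
runner mid ends
top (120, 56) [0.5491 0.3377 0.067 ]
top (55, 427) [0.4282 0.3523 0.067 ]
top (542, 505) [0.4066 0.194  0.067 ]
top (603, 133) [0.5264 0.1762 0.067 ]
scene corners
scene (30, 245) [0.5465 0.3414 0.067 ]
scene (272, 462) [0.4234 0.361  0.067 ]
scene (665, 222) [0.4015 0.1935 0.067 ]
scene (405, 42) [0.5268 0.1754 0.067 ]
handle top
top (222, 268) [0.4794 0.2989 0.0795]
top (425, 312) [0.4666 0.2328 0.0795]
top (420, 330) [0.4609 0.2342 0.0795]
top (219, 302) [0.4686 0.2993 0.0795]
cells 30,10,20
top (183, 343) [0.4558 0.3138 0.055 ]
top (318, 370) [0.4479 0.2689 0.055 ]
top (456, 393) [0.4413 0.2232 0.055 ]
stand base top corners LB(front-left) RB, RT?,LT
top (42, 277) [0.6383 0.2974 0.016 ]
top (672, 325) [ 0.6193 -0.0182  0.016 ]
top (50, 178) [0.6897 0.2955 0.016 ]
scene base
scene (105, 562) [0.6374 0.2984 0.016 ]
scene (28, 512) [0.6921 0.2979 0.016 ]
scene (557, 300) [ 0.6195 -0.0189  0.016 ]
panel top
top (85, 42) [0.704  0.2627 0.189 ]
top (122, 45) [0.7029 0.247  0.189 ]
top (100, 45) [0.7027 0.2563 0.189 ]
lens front top
top (472, 137) [0.6763 0.0954 0.15  ]
top (470, 222) [0.638  0.0964 0.15  ]
rack
top (358, 238) [ 0.5877 -0.0056  0.    ]
top (325, 335) [0.3523 0.079  0.    ]
top (395, 258) [ 0.5391 -0.0964  0.    ]
top (358, 238) [0.5572 0.0334 0.2   ]
top (325, 335) [0.3705 0.1005 0.2   ]
top (395, 258) [ 0.5187 -0.0386  0.2   ]
scene (425, 278) [0.3652 0.0628 0.    ]
scene (360, 165) [ 0.7314 -0.2192  0.    ]
scene (362, 160) [0.4773 0.1433 0.25  ]
scene (500, 90) [ 0.4467 -0.3204  0.25  ]
```

```bash
python3 - <<'E'
from h import *
M=[np.array(P[n]["mtx"])@np.c_[np.array(P[n]["R"]),np.array(P[n]["t"])] for n in("scene","top")]
def tri(a,b):
    X=cv2.triangulatePoints(M[0],M[1],np.array(a,float).reshape(2,1),np.array(b,float).reshape(2,1))[:,0];X=X[:3]/X[3]
    return X.round(3),(proj("scene",X)-a).round(1),(proj("top",X)-b).round(1)
print(tri((362,160),(358,238)),tri((500,90),(488,302)))
s=cv2.imread("pics/scene0.png");t=cv2.imread("pics/top0.png")
a=cv2.resize(s[80:290,350:560],(600,600));cv2.imwrite("pics/s_rack.png",a)
cv2.imwrite("pics/t_rack.png",cv2.resize(t[230:420,310:560],(790,600)))
E
```

```text
(array([0.559, 0.027, 0.175]), array([-0.7, -0.1]), array([0.7, 1.1])) (array([ 0.408, -0.174,  0.301]), array([-9.3,  0.2]), array([ 9.3, 18.3]))
```

View pics/s_rack.png

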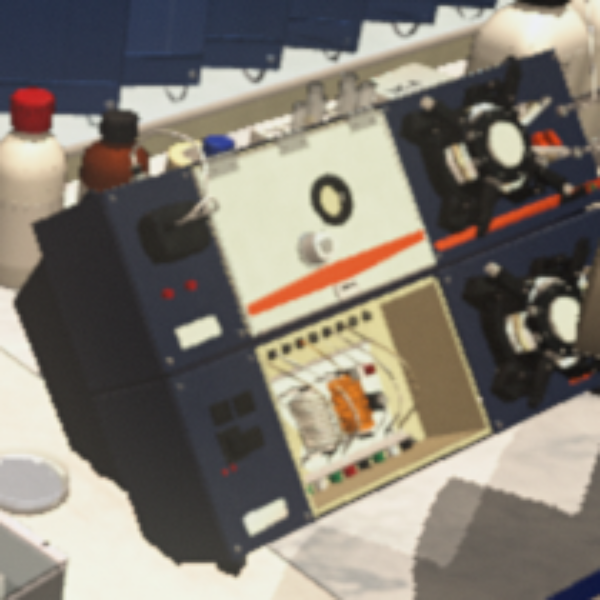

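View pics/t_rack.png

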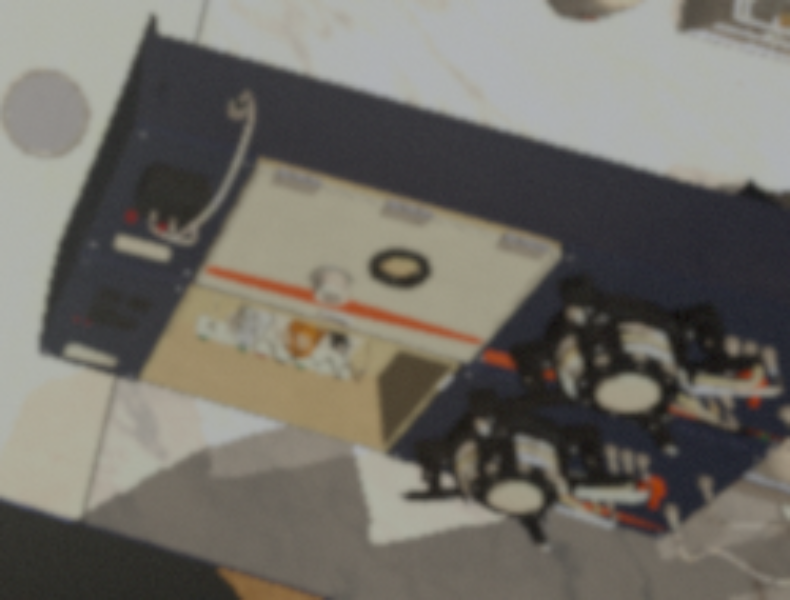

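The rack's left edge is around y = 0.03–0.08 and it stands about 0.25 m high, so I'll cross above it. Next I refine the focus using the lens and panel.

```bash
python3 - <<'E'
import cv2
t=cv2.imread("pics/top0.png"); s=cv2.imread("pics/scene0.png")
f=lambda im,x0,y0,w,h,k:cv2.resize(im[y0:y0+h,x0:x0+w],None,fx=k,fy=k,interpolation=cv2.INTER_CUBIC)
cv2.imwrite("pics/a1.png",cv2.hconcat([f(s,290,140,38,60,10),f(s,222,165,38,60,10)]))
cv2.imwrite("pics/a2.png",cv2.hconcat([f(t,235,165,38,60,10),f(t,315,180,38,60,10)]))
E
```

```text
(no output)
```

View pics/a1.png

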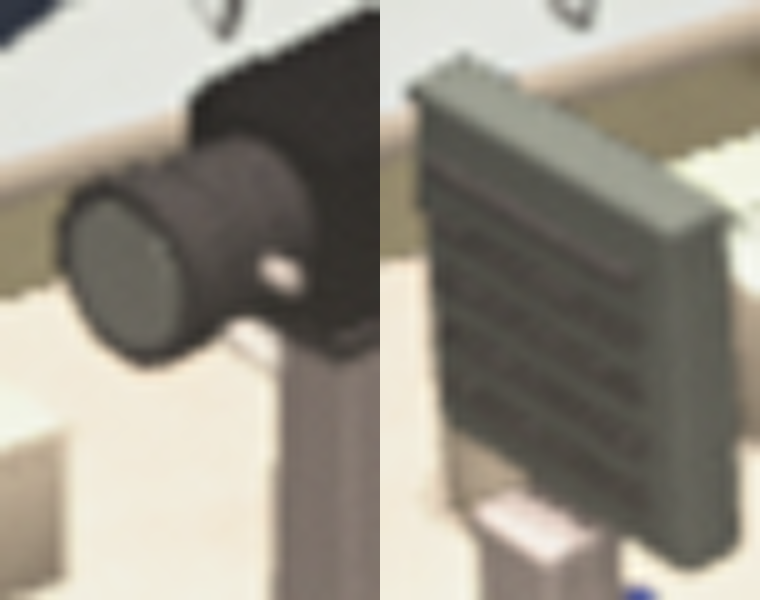

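View pics/a2.png

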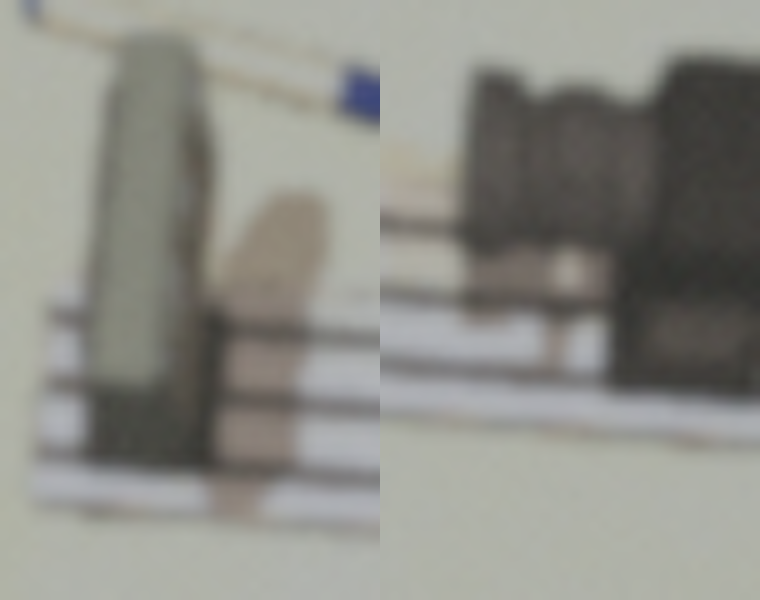

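```bash
python3 - <<'E'
from h import *
M=[np.array(P[n]["mtx"])@np.c_[np.array(P[n]["R"]),np.array(P[n]["t"])] for n in("scene","top")]
def tri(a,b):
    X=cv2.triangulatePoints(M[0],M[1],np.array(a,float).reshape(2,1),np.array(b,float).reshape(2,1))[:,0];X=X[:3]/X[3]
    return X.round(4),(proj("scene",X)-a).round(1),(proj("top",X)-b).round(1)
print("lens",tri((302.05,166.75),(323.15,195.65)), ray("scene",(302.05,166.75),.15),ray("top",(323.15,195.65),.15))
g=lambda c:cr(c,235,165,10)
for c in [(193,45),(163,385),(178,215),(122,38),(92,380)]: print("panel top",ray("top",g(c),.189).round(4))
q=lambda c:cr(c,222,165,10)
for c in [(40,95),(285,240),(350,215),(80,55)]: print("panel sc",ray("scene",q(c),.189).round(4))
o=np.array([.659,.172]);a=np.radians(176.65)
for a_ in (176.65,):
  a=np.radians(a_);ex=np.array([np.cos(a),np.sin(a)]);ey=np.array([-ex[1],ex[0]])
  W=lambda x,y,z:np.r_[o+ex*x+ey*y,z]
  for nm,X in dict(lens=W(0,.075,.15),pf=W(.039,-.075,.189),pb=W(-.039,-.075,.189),LB=W(.03,-.125,.016),LT=W(-.03,-.125,.016),RB=W(.03,.195,.016)).items(): print(nm,X.round(4),proj("scene",X).round(1),proj("top",X).round(1))
E
```

```text
lens (array([0.6556, 0.0972, 0.1523]), array([-0.2, -0. ]), array([0.2, 0.2])) [0.65800894 0.09398834 0.15      ] [0.65672731 0.09731622 0.15      ]
panel top [0.7019 0.2473 0.189 ]
panel top [0.628 0.251 0.189]
panel top [0.6646 0.2492 0.189 ]
panel top [0.7032 0.2623 0.189 ]
panel top [0.6288 0.2658 0.189 ]
panel sc [0.6985 0.2638 0.189 ]
panel sc [0.6265 0.2693 0.189 ]
panel sc [0.6241 0.2554 0.189 ]
panel sc [0.7044 0.2486 0.189 ]
lens [0.6546 0.0971 0.15  ] [302.3 167.8] [323.2 196.6]
pf [0.6244 0.2492 0.189 ] [258.9 184.7] [251.7 204.7]
pb [0.7023 0.2446 0.189 ] [231.9 169.7] [255.1 168.9]
LB [0.6364 0.2985 0.016 ] [239.9 268.7] [237.5 215.7]
LT [0.6963 0.295  0.016 ] [221. 255.] [239.9 192.7]
RB [ 0.6177 -0.0209  0.016 ] [348.4 206. ] [365.1 225.3]
```

Emit:
{"fn": "carry_out", "kwargs": {
  "commands": [
    [[0, 0, -3.5, 6.35], [0, 0, -3.5, 6.35], [0, 0, -3.5, 6.35], [0, 0, -3.5, 6.35], [0, 0, -3.5, 0], [0, 0, -3.5, 0], [0, 0, -3.5, 0], [0, 0, -3.5, 0], [0, 0, 0, 0]]
  ],
  "claw": 0,
  "grip_force": 15
}}

```text
t: 0.85
tool_pos: [0.1795, -0.5727, 0.5211]
orientation: [3.123, -0.218, 0.005]
force: [-0.0, 1.4, 1.8]
opening: 0.0375
```

```bash
cat >> h.py <<'E'
from scipy.spatial.transform import Rotation as Ro
def st():
    s=robot.read_state();R=Ro.from_rotvec(s["orientation"]).as_matrix()
    print("t",round(s["t"],2),"pos",np.round(s["tool_pos"],4),"phi",round(np.degrees(np.arctan2(R[1,0],R[0,0])),2),"tilt",np.degrees([R[0,2],R[1,2]]).round(2),"F",np.round(s["force"],1),"op",round(s["opening"],4),"q",np.round(s["q"],2))
    return np.array(s["tool_pos"]),R
def go(x,y,z):
    p,R=st(); print("shift cm",(R.T@(np.array([x,y,z])-p)*100).round(2))
E
python3 -c "
from h import *
go(.35,-.2,.5)"
```

```text
t 0.85 pos [ 0.1795 -0.5727  0.5211] phi -7.99 tilt [ 0.14 -0.62] F [-0.   1.4  1.8] op 0.0375 q [-1.35  0.21  0.87 -0.    2.05  0.36]
shift cm [ 11.69 -39.3    1.75]
```

Emit:
{"fn": "carry_out", "kwargs": {
  "commands": [
    [[1.08, -3.13, 0, 0], [1.08, -3.13, 0, 0], [1.08, -3.13, 0, 0], [1.08, -3.13, 0, 0], [1.08, -3.13, 0, 0], [1.08, -3.13, 0, 0], [1.08, -3.13, 0, 0], [1.08, -3.13, 0, 0], [1.08, -3.13, 0, 0], [1.08, -3.13, 0, 0], [1.08, -3.13, 0, 0], [1.08, -3.13, 0, 0], [1.08, -3.13, 0, 0], [1.08, -3.13, 0, 0], [1.08, -3.13, 0, 0], [1.08, -3.13, 0, 0]]
  ]
}}

```text
t: 2.18
tool_pos: [0.4206, -0.099, 0.5123]
orientation: [-3.134, 0.219, 0.0]
force: [0.4, 0.2, 0.0]
opening: 0.0005
```

Emit:
{"fn": "carry_out", "kwargs": {
  "commands": [
    [[-0.21, -3.08, 0, 0], [-0.21, -3.08, 0, 0], [-0.21, -3.08, 0, 0], [-0.21, -3.08, 0, 0], [-0.21, -3.08, 0, 0], [-0.21, -3.08, 0, 0], [-0.21, -3.08, 0, 0], [-0.21, -3.08, 0, 0], [-0.21, -3.08, 0, 0], [-0.21, -3.08, 0, 0], [-0.21, -3.08, 0, 0], [-0.21, -3.08, 0, 0], [0, 0, 0, 0]]
  ]
}}

```text
t: 3.27
tool_pos: [0.4463, 0.2732, 0.5105]
orientation: [3.134, -0.213, -0.005]
force: [0.2, -0.3, 0.2]
opening: 0.0004
```

```bash
python3 -c "
from h import *
go(.4463,.2702,.12)
import cv2
for n in ('scene','top'): cv2.imwrite(f'pics/{n}1.png',robot.read_camera(n)[:,:,::-1])"
```

```text
t 3.27 pos [0.4463 0.2732 0.5105] phi -7.76 tilt [-0.19  0.01] F [ 0.2 -0.3  0.2] op 0.0004 q [ 0.45 -0.01  1.13  0.    2.03  2.16]
shift cm [ 0.17  0.28 39.05]
```

View pics/scene1.png

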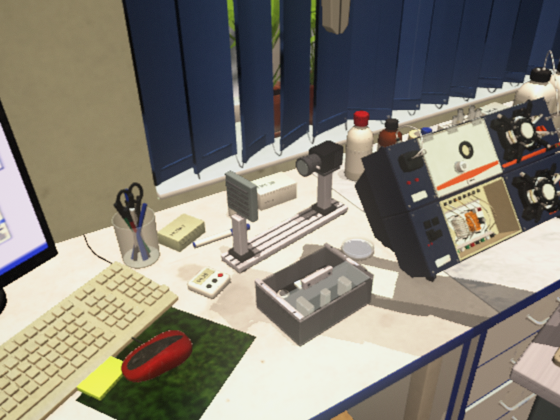

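The scene is unchanged and the gripper is high above the case, just out of frame. I'll descend in front of the handle.

Emit:
{"fn": "carry_out", "kwargs": {
  "commands": [
    [[0.15, 0.28, 3.2, 0.2], [0, 0, 3.3, 0], [0, 0, 3.3, 0], [0, 0, 3.3, 0], [0, 0, 3.3, 0], [0, 0, 3.3, 0], [0, 0, 3.3, 0], [0, 0, 3.3, 0], [0, 0, 3.3, 0], [0, 0, 3.3, 0], [0, 0, 3.3, 0], [0, 0, 2.8, 0], [0, 0, 0, 0]]
  ]
}}

```text
t: 4.45
tool_pos: [0.444, 0.2628, 0.1162]
orientation: [3.128, -0.226, -0.014]
force: [-1.5, -0.8, -0.9]
opening: 0.0003
```

```bash
python3 -c "
from h import *
go(.4463,.2702,.08)
import cv2
for n,b in (('scene',(240,200,140,150)),('top',(190,200,120,120))):
  im=robot.read_camera(n)[:,:,::-1];x,y,w,h=b
  cv2.imwrite(f'pics/{n}2.png',cv2.resize(im[y:y+h,x:x+w],None,fx=4,fy=4,interpolation=cv2.INTER_CUBIC))"
```

```text
t 4.45 pos [0.444  0.2628 0.1162] phi -8.28 tilt [-0.52 -0.26] F [-1.5 -0.8 -0.9] op 0.0003 q [ 0.44  0.    1.84 -0.    1.31  2.15]
shift cm [ 0.15 -0.79  3.62]
```

View pics/scene2.png

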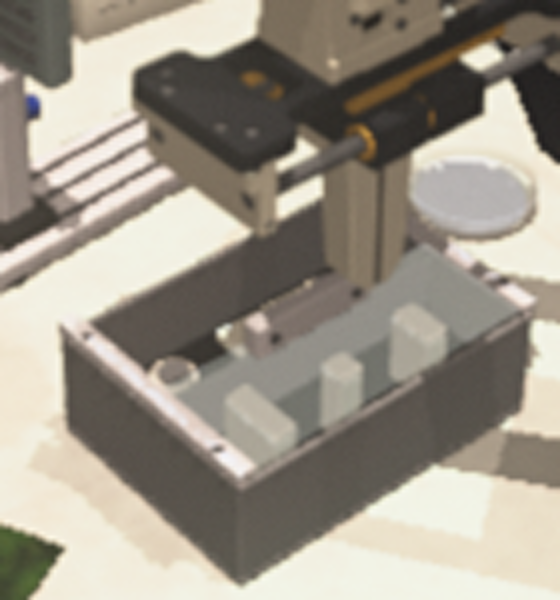

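Fingers hover before the handle, clear of the walls. I'll lower to push height with a small settle.

Emit:
{"fn": "carry_out", "kwargs": {
  "commands": [
    [[0, -0.4, 1.2, 0], [0, -0.3, 1.2, 0], [0, 0, 1.1, 0], [0, 0, 0, 0], [0, 0, 0, 0]]
  ]
}}

```text
t: 4.97
tool_pos: [0.4481, 0.2727, 0.0868]
orientation: [3.133, -0.224, -0.003]
force: [-0.2, -0.9, -0.8]
opening: 0.0005
```

```bash
python3 -c "
from h import *
go(.476+.065*.99-.02,.266-.0065,.08)"
```

```text
t 4.97 pos [0.4481 0.2727 0.0868] phi -8.17 tilt [-0.1  -0.05] F [-0.2 -0.9 -0.8] op 0.0005 q [ 0.45  0.05  1.85 -0.    1.24  2.16]
shift cm [7.34 0.28 0.67]
```

Emit:
{"fn": "carry_out", "kwargs": {
  "commands": [
    [[0, 0.3, 0.5, 0], [0.6, 0, 0, 0], [0.6, 0, 0, 0], [0.6, 0, 0, 0], [0.6, 0, 0, 0], [0.6, 0, 0, 0], [0.6, 0, 0, 0], [0.6, 0, 0, 0], [0, 0, 0, 0]]
  ]
}}

```text
t: 5.72
tool_pos: [0.4914, 0.2637, 0.0829]
orientation: [-3.133, 0.225, -0.002]
force: [-0.5, 0.2, -0.1]
opening: 0.0005
```

```bash
python3 -c "
from h import *
st()
import cv2
for n,b in (('scene',(240,200,140,150)),):
  im=robot.read_camera(n)[:,:,::-1];x,y,w,h=b
  cv2.imwrite(f'pics/{n}3.png',cv2.resize(im[y:y+h,x:x+w],None,fx=4,fy=4,interpolation=cv2.INTER_CUBIC))"
```

```text
t 5.72 pos [0.4914 0.2637 0.0829] phi -8.23 tilt [0.07 0.01] F [-0.5  0.2 -0.1] op 0.0005 q [ 0.4   0.14  1.76 -0.    1.24  2.12]
```

View pics/scene3.png

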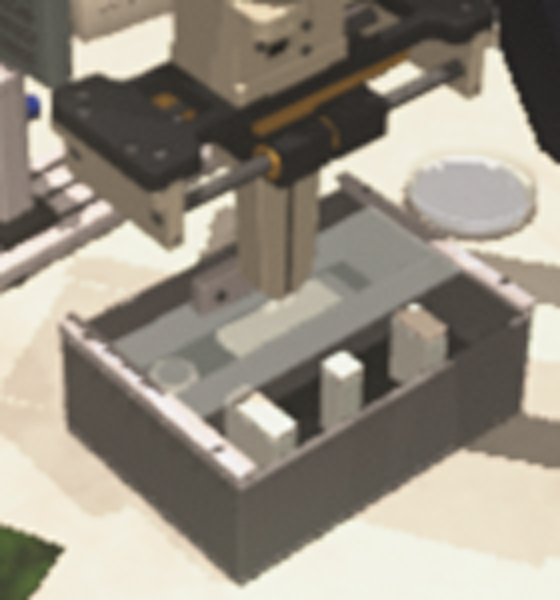

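The cover slides: its front edge has cleared the cell tops partly. I'll keep going until I reach the stop.

Emit:
{"fn": "carry_out", "kwargs": {
  "commands": [
    [[0.5, 0, 0, 0], [0.5, 0, 0, 0], [0.4, 0, 0, 0], [0, 0, 0, 0]]
  ]
}}

```text
t: 6.1
tool_pos: [0.5046, 0.2618, 0.0828]
orientation: [-3.133, 0.225, -0.001]
force: [-0.0, -0.0, 0.4]
opening: 0.0005
```

Emit:
{"fn": "carry_out", "kwargs": {
  "commands": [
    [[0.25, 0, 0, 0], [0.25, 0, 0, 0], [0, 0, 0, 0]]
  ]
}}

```text
t: 6.35
tool_pos: [0.5092, 0.2611, 0.0827]
orientation: [-3.133, 0.225, -0.001]
force: [0.0, -0.5, -0.4]
opening: 0.0006
```

Emit:
{"fn": "carry_out", "kwargs": {
  "commands": [
    [[0.2, 0, 0, 0], [0.2, 0, 0, 0], [0, 0, 0, 0]]
  ]
}}

```text
t: 6.6
tool_pos: [0.5102, 0.261, 0.0826]
orientation: [3.133, -0.224, -0.009]
force: [-14.9, 0.7, 11.2]
opening: 0.0003
```

```bash
python3 -c "
from h import *
st()
import cv2
for n,b in (('scene',(240,200,140,150)),):
  im=robot.read_camera(n)[:,:,::-1];x,y,w,h=b
  cv2.imwrite(f'pics/{n}4.png',cv2.resize(im[y:y+h,x:x+w],None,fx=4,fy=4,interpolation=cv2.INTER_CUBIC))"
```

```text
t 6.6 pos [0.5102 0.261  0.0826] phi -8.17 tilt [-0.33 -0.  ] F [-14.9   0.7  11.2] op 0.0003 q [0.38 0.18 1.71 0.   1.25 2.09]
```

View pics/scene4.png

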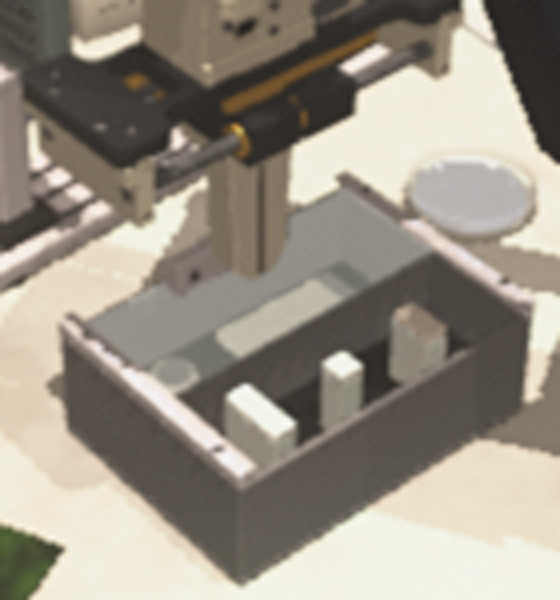

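The force jumped to 15 N, so the stop is reached and all cells are open. I'll back off and check from the top.

Emit:
{"fn": "carry_out", "kwargs": {
  "commands": [
    [[-0.6, 0, 0, 0], [-0.6, 0, 0, 0], [0, 0, -2.5, 0], [0, 0, -2.5, 0], [0, 0, 0, 0], [0, 0, 0, 0]]
  ],
  "claw": 2.4
}}

```text
t: 7.15
tool_pos: [0.5023, 0.2629, 0.1349]
orientation: [-3.132, 0.224, -0.007]
force: [0.1, 0.3, -0.7]
opening: 0.0236
```

```bash
python3 -c "
from h import *
st()
import cv2
im=robot.read_camera('scene')[:,:,::-1];cv2.imwrite('pics/s5f.png',im);cv2.imwrite('pics/s5.png',cv2.resize(im[240:350,250:380],None,fx=5.4,fy=5.4,interpolation=cv2.INTER_CUBIC))
im=robot.read_camera('top')[:,:,::-1];cv2.imwrite('pics/t5.png',cv2.resize(im[230:330,190:310],None,fx=6,fy=6,interpolation=cv2.INTER_CUBIC))"
```

```text
t 7.15 pos [0.5023 0.2629 0.1349] phi -8.19 tilt [0.26 0.09] F [ 0.1  0.3 -0.7] op 0.0236 q [ 0.39  0.1   1.7  -0.    1.33  2.11]
```

View pics/s5.png

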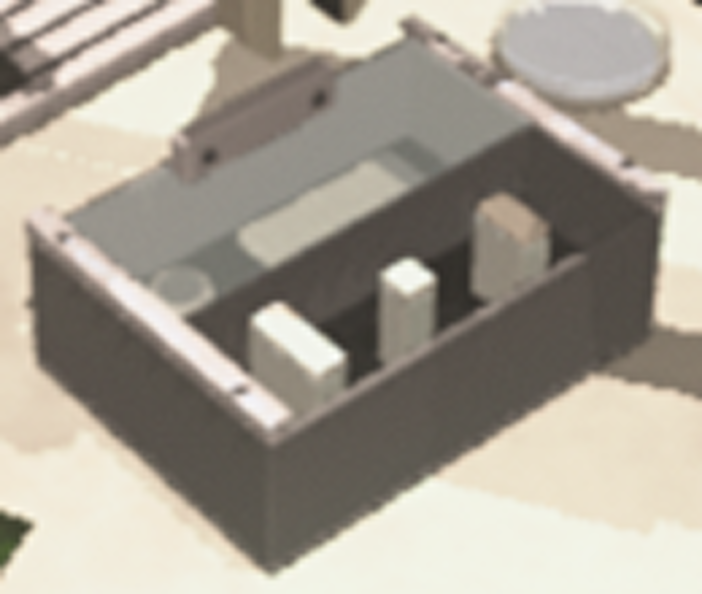

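View pics/t5.png

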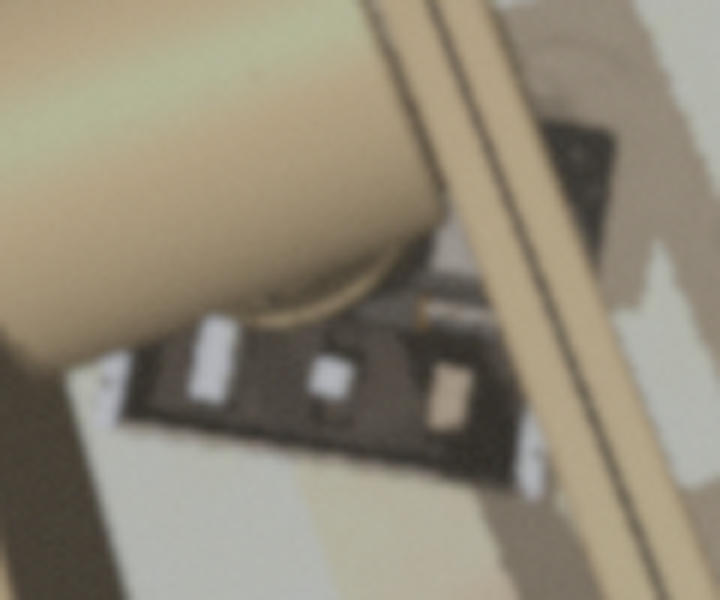

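```bash
python3 - <<'E'
from h import *
a=cr((511,218),250,240,5.4);b=cr((451,397),190,230,6)
print(ray("scene",a,.055).round(4),ray("top",b,.055).round(4))
for c in [(475,210),(498,193),(548,228),(525,243)]:print(ray("scene",cr(c,250,240,5.4),.055).round(4))
for c in [(433,362),(475,368),(466,430),(428,425)]:print(ray("top",cr(c,190,230,6),.055).round(4))
for c in [(332,378),(213,360)]:print("10,30",ray("top",cr(c,190,230,6),.055).round(4))
go(.4412,.2237,.115)
E
```

```text
[0.4397 0.225  0.055 ] [0.4412 0.2231 0.055 ]
[0.4509 0.2299 0.055 ]
[0.4507 0.2179 0.055 ]
[0.4276 0.2208 0.055 ]
[0.4287 0.2317 0.055 ]
[0.4543 0.2304 0.055 ]
[0.4523 0.2141 0.055 ]
[0.429 0.217 0.055]
[0.4306 0.2316 0.055 ]
10,30 [0.4475 0.2691 0.055 ]
10,30 [0.4535 0.3152 0.055 ]
t 7.25 pos [0.5006 0.2622 0.1322] phi -8.19 tilt [-0.01 -0.01] F [0.  0.1 0.6] op 0.0243 q [ 0.39  0.11  1.7  -0.    1.33  2.11]
shift cm [-5.33  4.65  1.72]
```

Emit:
{"fn": "carry_out", "kwargs": {
  "commands": [
    [[-1.35, 1.15, 0, 0], [-1.35, 1.15, 0, 0], [-1.35, 1.15, 0, 0], [-1.3, 1.1, 0, 0], [0, 0, 0, 0], [0, 0, 0, 0], [0, 0, 0, 0]]
  ]
}}

```text
t: 7.83
tool_pos: [0.4416, 0.225, 0.1322]
orientation: [3.134, -0.225, -0.0]
force: [0.6, 0.3, 0.4]
opening: 0.0244
```

```bash
python3 -c "
from h import *
go(.4407,.224,.085)
import cv2
im=robot.read_camera('scene')[:,:,::-1];cv2.imwrite('pics/s6.png',cv2.resize(im[200:350,250:390],None,fx=4,fy=4,interpolation=cv2.INTER_CUBIC))"
```

```text
t 7.83 pos [0.4416 0.225  0.1322] phi -8.2 tilt [-0.01 -0.  ] F [0.6 0.3 0.4] op 0.0244 q [ 0.37 -0.08  1.89  0.    1.33  2.08]
shift cm [-0.07  0.12  4.72]
```

View pics/s6.png

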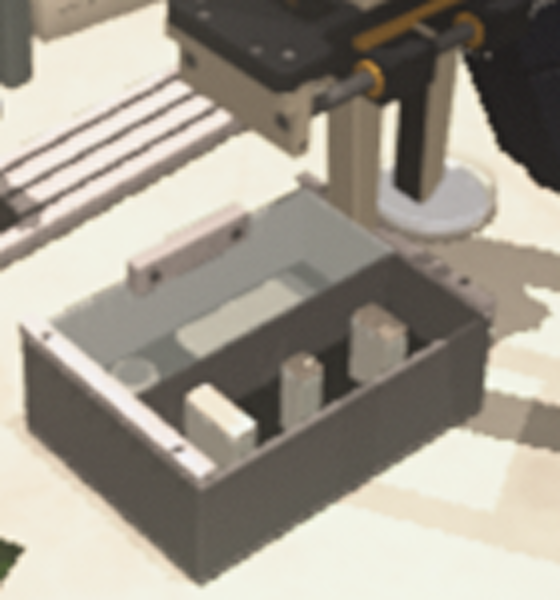

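Emit:
{"fn": "carry_out", "kwargs": {
  "commands": [
    [[0, 0.1, 1.6, 0], [0, 0, 1.6, 0], [0, 0, 1.6, 0], [0, 0, 0, 0], [0, 0, 0, 0], [0, 0, 0, 0]]
  ]
}}

```text
t: 8.38
tool_pos: [0.4419, 0.2243, 0.0854]
orientation: [-3.133, 0.224, -0.001]
force: [-0.1, -0.5, -0.4]
opening: 0.0238
```

```bash
python3 -c "
from h import *
go(.4407,.224,.042)
import cv2
im=robot.read_camera('scene')[:,:,::-1];cv2.imwrite('pics/s7.png',cv2.resize(im[240:330,300:390],None,fx=6.5,fy=6.5,interpolation=cv2.INTER_CUBIC))"
```

```text
t 8.38 pos [0.4419 0.2243 0.0854] phi -8.19 tilt [0.03 0.01] F [-0.1 -0.5 -0.4] op 0.0238 q [ 0.37 -0.03  1.93  0.    1.24  2.08]
shift cm [-0.12  0.04  4.34]
```

View pics/s7.png

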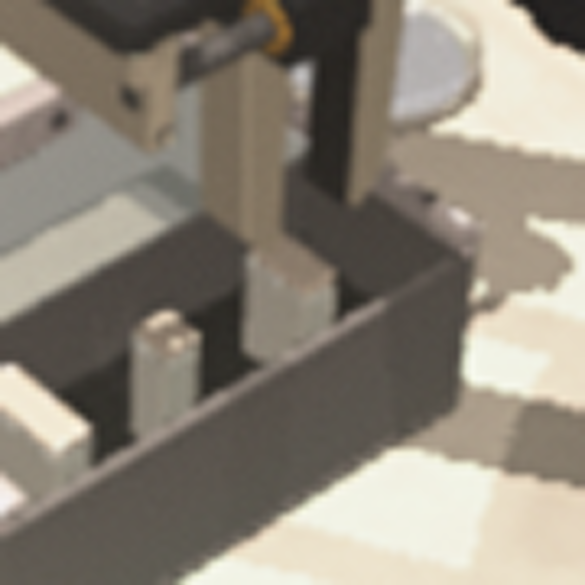

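Fingers straddle the cell: near finger left at (240,230), far finger right at (340,190), cell top at (290,265). Descending.

Emit:
{"fn": "carry_out", "kwargs": {
  "commands": [
    [[-0.1, 0, 0.9, 0], [0, 0, 0.9, 0], [0, 0, 0.9, 0], [0, 0, 0.9, 0], [0, 0, 0.9, 0], [0, 0, 0, 0], [0, 0, 0, 0], [0, 0, 0, 0]]
  ]
}}

```text
t: 9.1
tool_pos: [0.4404, 0.2241, 0.0397]
orientation: [3.134, -0.224, -0.0]
force: [0.7, 0.3, -0.6]
opening: 0.024
```

```bash
python3 -c "
from h import *
go(.4407,.224,.039)
import cv2
im=robot.read_camera('scene')[:,:,::-1];cv2.imwrite('pics/s8.png',cv2.resize(im[240:330,300:390],None,fx=6.5,fy=6.5,interpolation=cv2.INTER_CUBIC))"
```

```text
t 9.1 pos [0.4404 0.2241 0.0397] phi -8.19 tilt [-0. -0.] F [ 0.7  0.3 -0.6] op 0.024 q [ 0.37  0.03  1.96 -0.    1.15  2.08]
shift cm [0.04 0.   0.07]
```

View pics/s8.png

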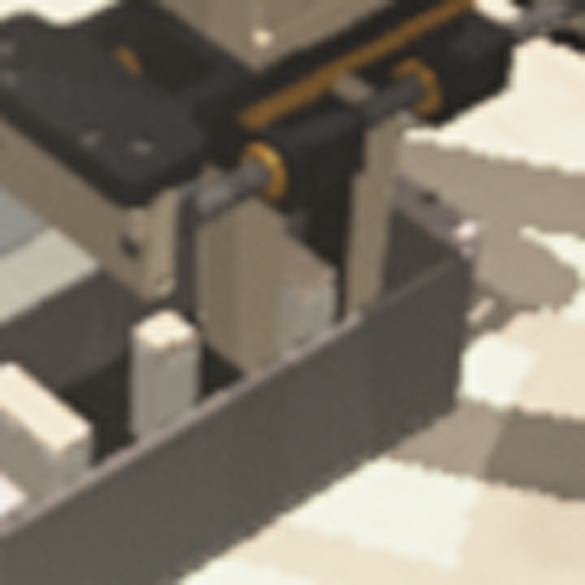

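The cell stands between the fingers, no contact force. I'll close.

Emit:
{"fn": "carry_out", "kwargs": {
  "commands": [
    [[0, 0, 0, 0], [0, 0, 0, 0], [0, 0, 0, 0], [0, 0, 0, 0], [0, 0, 0, 0], [0, 0, 0, 0]]
  ],
  "claw": 0.8,
  "grip_force": 14
}}

```text
t: 9.65
tool_pos: [0.4407, 0.2242, 0.0401]
orientation: [-3.133, 0.224, -0.001]
force: [-0.3, -0.6, 3.7]
opening: 0.0125
```

```bash
python3 -c "
from h import *
st()"
```

```text
t 9.65 pos [0.4407 0.2242 0.0401] phi -8.19 tilt [0.05 0.02] F [-0.3 -0.6  3.7] op 0.0125 q [ 0.37  0.03  1.96 -0.    1.15  2.08]
```

Emit:
{"fn": "carry_out", "kwargs": {
  "commands": [
    [[0, 0, -0.5, 0], [0, 0, -1, 0], [0, 0, -1.5, 0], [0, 0, -2, 0], [0, 0, -2, 0], [0, 0, -2, 0], [0, 0, -2, 0], [0, 0, -2, 0], [0, 0, -2, 0], [0, 0, -2, 0], [0, 0, -2, 0], [0, 0, -2, 0], [0, 0, -1.5, 0], [0, 0, -0.5, 0], [0, 0, 0, 0], [0, 0, 0, 0]]
  ]
}}

```text
t: 10.98
tool_pos: [0.4401, 0.224, 0.2693]
orientation: [3.133, -0.224, -0.0]
force: [-0.5, -0.6, 0.0]
opening: 0.0122
```

```bash
python3 -c "
from h import *
st()
import cv2
im=robot.read_camera('scene')[:,:,::-1];cv2.imwrite('pics/s9.png',cv2.resize(im[120:350,240:430],None,fx=2.6,fy=2.6,interpolation=cv2.INTER_CUBIC))"
```

```text
t 10.98 pos [0.4401 0.224  0.2693] phi -8.2 tilt [-0.01 -0.01] F [-0.5 -0.6  0. ] op 0.0122 q [ 0.37 -0.17  1.72 -0.    1.59  2.08]
```

View pics/s9.png

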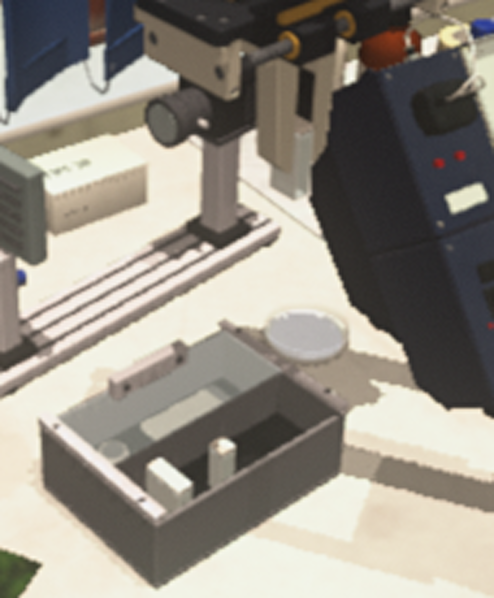

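Emit:
{"fn": "carry_out", "kwargs": {
  "commands": [
    [[0, 0, -0.5, -6], [0, 0, -0.5, -6.85], [0, 0, -0.5, -6.85], [0, 0, -0.5, -6.85], [0, 0, 0, -6.85], [0, 0, 0, -6.85], [0, 0, 0, -6.85], [0, 0, 0, -6.85], [0, 0, 0, -6.85], [0, 0, 0, -6.85], [0, 0, 0, -6.85], [0, 0, 0, -6.85], [0, 0, 0, -6.85], [0, 0, 0, -6.8], [0, 0, 0, 0], [0, 0, 0, 0]]
  ]
}}

```text
t: 12.37
tool_pos: [0.4397, 0.2238, 0.2883]
orientation: [-2.286, -2.154, 0.003]
force: [-0.5, -0.1, -0.1]
opening: 0.0128
```

```bash
python3 -c "
from h import *
go(.6607,.173,.26)"
```

```text
t 12.37 pos [0.4397 0.2238 0.2883] phi 86.59 tilt [-0.12 -0.05] F [-0.5 -0.1 -0.1] op 0.0128 q [ 0.37 -0.18  1.69  0.    1.63  0.43]
shift cm [-3.76 22.37  2.79]
```

Emit:
{"fn": "carry_out", "kwargs": {
  "commands": [
    [[-0.3, 1.5, 0, 0], [-0.3, 1.9, 0, 0], [-0.35, 2.1, 0, 0], [-0.35, 2.1, 0, 0], [-0.35, 2.1, 0, 0], [-0.35, 2.1, 0, 0], [-0.35, 2.1, 0, 0], [-0.35, 2.1, 0, 0], [-0.35, 2.1, 0, 0], [-0.35, 2.0, 0, 0], [-0.3, 1.5, 0, 0], [0, 0.8, 0, -0.2], [0, 0, 0, 0], [0, 0, 0, 0], [0, 0, 0, 0]]
  ]
}}

```text
t: 13.62
tool_pos: [0.6613, 0.1748, 0.2892]
orientation: [-2.28, -2.16, 0.001]
force: [-0.6, -0.7, -0.0]
opening: 0.0123
```

```bash
python3 -c "
from h import *
go(.6607,.173,.1595)
import cv2
im=robot.read_camera('scene')[:,:,::-1];cv2.imwrite('pics/s10.png',cv2.resize(im[70:280,200:390],None,fx=2.8,fy=2.8,interpolation=cv2.INTER_CUBIC))"
```

```text
t 13.62 pos [0.6613 0.1748 0.2892] phi 86.91 tilt [-0.06 -0.  ] F [-0.6 -0.7 -0. ] op 0.0123 q [0.18 0.35 1.13 0.   1.66 0.24]
shift cm [-0.18 -0.04 12.97]
```

View pics/s10.png

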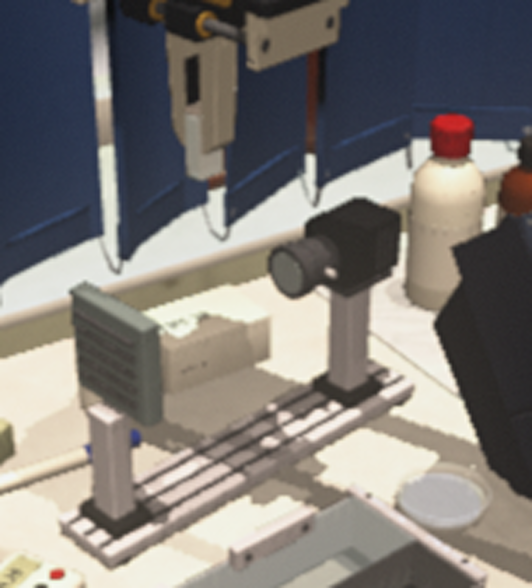

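```bash
python3 -c "
from h import *
for px in ((270,105),(320,115),(365,135)):
  for z in (0.,.2,.3): print(px,z,ray('top',px,z).round(3))
for px in ((270,180),(330,160)): 
  for z in (0,.03): print(px,ray('scene',px,z).round(3))"
```

```text
(270, 105) 0.0 [0.949 0.225 0.   ]
(270, 105) 0.2 [0.844 0.216 0.2  ]
(270, 105) 0.3 [0.791 0.212 0.3  ]
(320, 115) 0.0 [0.922 0.089 0.   ]
(320, 115) 0.2 [0.822 0.108 0.2  ]
(320, 115) 0.3 [0.772 0.118 0.3  ]
(365, 135) 0.0 [ 0.866 -0.031  0.   ]
(365, 135) 0.2 [0.778 0.013 0.2  ]
(365, 135) 0.3 [0.734 0.035 0.3  ]
(270, 180) [ 0.853 -0.004  0.   ]
(270, 180) [0.816 0.032 0.03 ]
(330, 160) [ 0.808 -0.188  0.   ]
(330, 160) [ 0.773 -0.144  0.03 ]
```

Emit:
{"fn": "carry_out", "kwargs": {
  "commands": [
    [[-0.15, 0, 0.8, 0], [0, 0, 1.2, 0], [0, 0, 1.4, 0], [0, 0, 1.4, 0], [0, 0, 1.4, 0], [0, 0, 1.4, 0], [0, 0, 1.4, 0], [0, 0, 1.4, 0], [0, 0, 1.2, 0], [0, 0, 0.8, 0], [0, 0, 0.4, 0], [0, 0, 0, 0], [0, 0, 0, 0], [0, 0, 0, 0]]
  ]
}}

```text
t: 14.83
tool_pos: [0.6625, 0.1733, 0.1629]
orientation: [2.278, 2.162, 0.002]
force: [0.8, 0.5, 0.0]
opening: 0.0125
```

```bash
python3 -c "
from h import *
go(.6607,.173,.1595)
import cv2
im=robot.read_camera('scene')[:,:,::-1];cv2.imwrite('pics/s11.png',cv2.resize(im[120:230,215:345],None,fx=5.4,fy=5.4,interpolation=cv2.INTER_CUBIC))
im=robot.read_camera('top')[:,:,::-1];cv2.imwrite('pics/t11.png',cv2.resize(im[130:250,220:390],None,fx=4.5,fy=4.5,interpolation=cv2.INTER_CUBIC))
"
```

```text
t 14.83 pos [0.6625 0.1733 0.1629] phi 87.01 tilt [0.1  0.02] F [0.8 0.5 0. ] op 0.0125 q [0.18 0.39 1.31 0.   1.44 0.23]
shift cm [-0.04 -0.17  0.34]
```

View pics/s11.png

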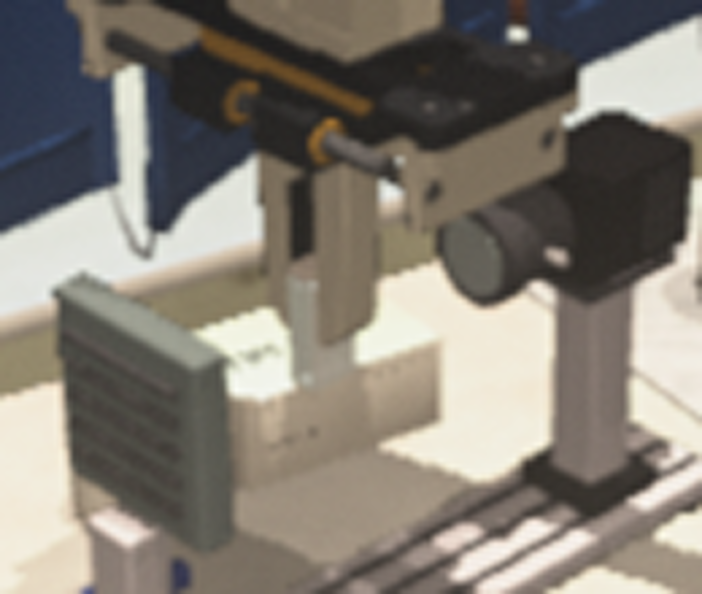

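View pics/t11.png

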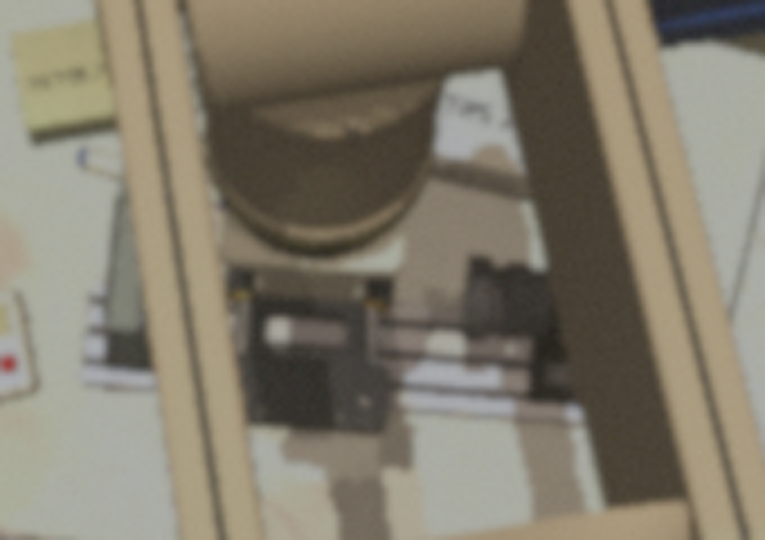

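```bash
python3 - <<'E'
from h import *
p,R=st()
im=cv2.imread("pics/s11.png")
raw=robot.read_camera("scene")[:,:,::-1]
k=13;x0,y0=260,160
v=cv2.resize(raw[y0:y0+44,x0:x0+32],None,fx=k,fy=k,interpolation=cv2.INTER_CUBIC)
cv2.imwrite("pics/s12.png",v)
# predicted corners: u along tool x (cell length), v along tool y
c=np.array([.6625,.1733,.1629])
R0=Ro.from_rotvec([2.278,2.162,.002]).as_matrix();R0=R
for n,(a,b,z) in dict(botL=(.01125,.00625,.034),botF=(.01125,-.00625,.034),botR=(-.01125,-.00625,.034),topL=(.01125,.00625,-.015),topF=(.01125,-.00625,-.015)).items():
  X=p+R@np.array([a,b,z]); q=proj("scene",X); print(n,X.round(3),q.round(1),((q+.5-[x0,y0])*k-.5).round(0))
E
```

```text
t 14.93 pos [0.6625 0.1733 0.1629] phi 87.01 tilt [0.11 0.02] F [ 0.3 -0.3 -0.6] op 0.0121 q [0.18 0.39 1.31 0.   1.44 0.23]
botL [0.669 0.184 0.129] [267.6 190.5] [104. 402.]
botF [0.657 0.185 0.129] [271.8 192.8] [160. 433.]
botR [0.656 0.162 0.129] [280.1 188.7] [267. 379.]
topL [0.669 0.184 0.178] [266.8 168.9] [ 95. 122.]
topF [0.657 0.185 0.178] [271.2 171.2] [152. 151.]
```

View pics/s12.png

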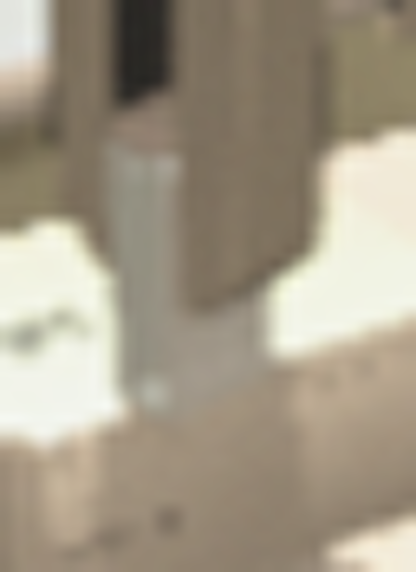

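The cell hangs upright between the jaws and agrees with the predicted corners within about 1 px. Final small correction next.

Emit:
{"fn": "carry_out", "kwargs": {
  "commands": [
    [[0, -0.09, 0.17, 0.1], [0, -0.08, 0.17, 0.1], [0, 0, 0, 0], [0, 0, 0, 0], [0, 0, 0, 0], [0, 0, 0, 0], [0, 0, 0, 0], [0, 0, 0, 0]]
  ]
}}

```text
t: 15.65
tool_pos: [0.6601, 0.1732, 0.1583]
orientation: [2.282, 2.159, 0.0]
force: [0.5, 0.0, -0.3]
opening: 0.0125
```

```bash
python3 - <<'E'
from h import *
go(.6607,.173,.1595)
raw=robot.read_camera("scene")[:,:,::-1];cv2.imwrite("pics/s13.png",raw)
k=8;cv2.imwrite("pics/s13b.png",cv2.resize(raw[145:215,225:320],None,fx=k,fy=k,interpolation=cv2.INTER_CUBIC))
E
```

```text
t 15.65 pos [0.6601 0.1732 0.1583] phi 86.8 tilt [0. 0.] F [ 0.5  0.  -0.3] op 0.0125 q [ 0.18  0.39  1.32 -0.    1.43  0.24]
shift cm [-0.02  0.06 -0.12]
```

View pics/s13.png

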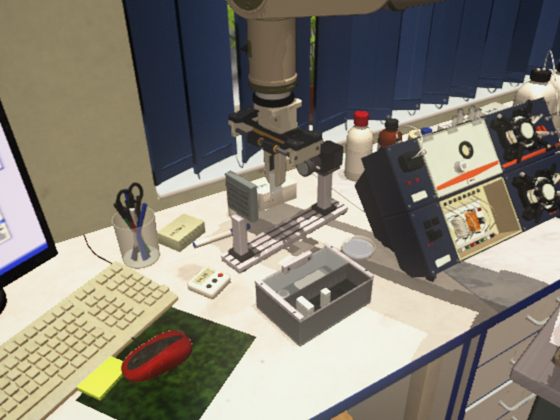

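View pics/s13b.png

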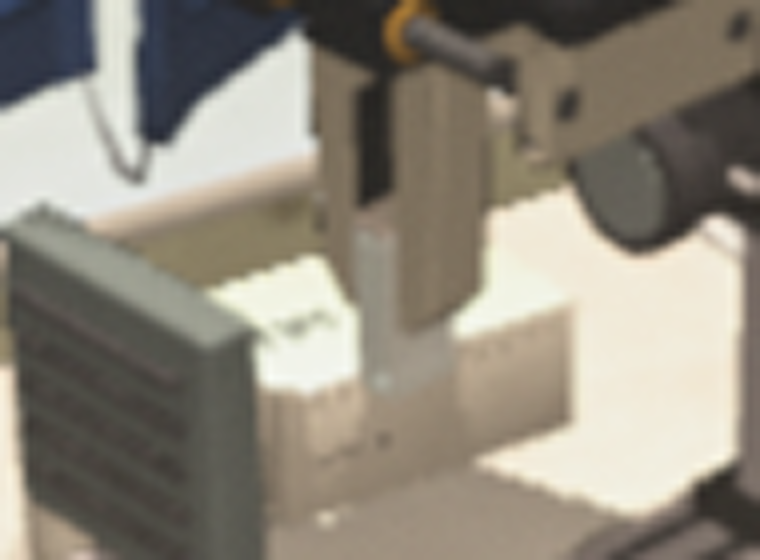

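Emit:
{"fn": "carry_out", "kwargs": {
  "commands": [
    [[0, 0.05, -0.1, 0], [0, 0, 0, 0], [0, 0, 0, 0], [0, 0, 0, 0], [0, 0, 0, 0], [0, 0, 0, 0], [0, 0, 0, 0], [0, 0, 0, 0], [0, 0, 0, 0], [0, 0, 0, 0]]
  ]
}}

```text
t: 16.53
tool_pos: [0.6606, 0.1732, 0.1592]
orientation: [2.282, 2.159, 0.0]
force: [-0.7, -0.3, -0.2]
opening: 0.0123
```

```bash
python3 - <<'E'
from h import *
p,R=st()
raw=robot.read_camera("scene")[:,:,::-1]
k=13;x0,y0=260,160
v=cv2.resize(raw[y0:y0+44,x0:x0+32],None,fx=k,fy=k,interpolation=cv2.INTER_CUBIC)
for n,(a,b,z) in dict(botL=(.01125,.00625,.034),botF=(.01125,-.00625,.034),botR=(-.01125,-.00625,.034),topL=(.01125,.00625,-.015),topF=(.01125,-.00625,-.015)).items():
  q=(proj("scene",p+R@np.array([a,b,z]))+.5-[x0,y0])*k-.5; print(n,q.round()); cv2.circle(v,tuple(int(i) for i in q),3,(0,0,255),1) if (q>0).all() else 0
cv2.imwrite("pics/s14.png",v)
print(robot.read_state()["dq"])
E
```

```text
t 16.53 pos [0.6606 0.1732 0.1592] phi 86.81 tilt [ 0. -0.] F [-0.7 -0.3 -0.2] op 0.0123 q [ 0.18  0.39  1.32 -0.    1.43  0.24]
botL [114. 427.]
botF [169. 458.]
botR [277. 404.]
topL [105. 148.]
topF [161. 177.]
[-4.79887470e-04  1.47193543e-04  4.65438735e-05  1.56404428e-03
 -8.33381711e-04  5.41006900e-04]
```

View pics/s14.png

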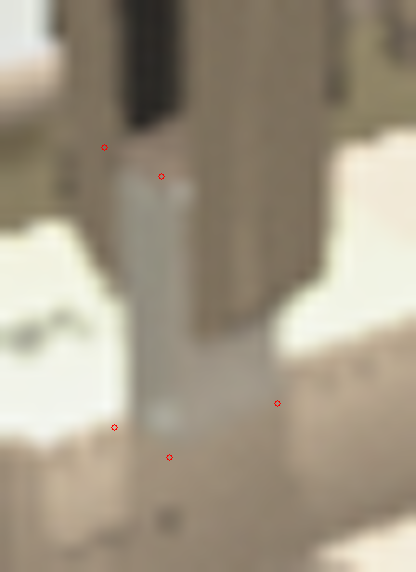

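```bash
python3 - <<'E'
from h import *
p,R=st()
f=lambda a,b,z:((proj("scene",p+R@np.array([a,b,z]))+.5-[260,160])*13-.5).round()
for a,b in((.0075,-.00625),(.0075,-.02375),(-.0075,-.02375),(-.0075,-.00625),(.0075,.00625),(.0075,.02375)): print(a,b,f(a,b,-.015),f(a,b,.014))
E
```

```text
t 16.58 pos [0.6606 0.1732 0.1593] phi 86.81 tilt [0. 0.] F [0.7 0.2 0. ] op 0.0124 q [ 0.18  0.39  1.32 -0.    1.43  0.24]
0.0075 -0.00625 [180. 168.] [184. 336.]
0.0075 -0.02375 [260. 210.] [264. 378.]
-0.0075 -0.02375 [334. 174.] [336. 342.]
-0.0075 -0.00625 [254. 133.] [257. 300.]
0.0075 0.00625 [123. 139.] [129. 306.]
0.0075 0.02375 [46. 99.] [ 52. 264.]
```

```bash
python3 - <<'E'
from h import *
st(); print(robot.close_job())
E
```

```text
t 16.58 pos [0.6606 0.1732 0.1593] phi 86.81 tilt [0. 0.] F [0.7 0.2 0. ] op 0.0124 q [ 0.18  0.39  1.32 -0.    1.43  0.24]
the job is handed in; nothing more can be done
None
```

I pushed the cover back to its stop, where the force jumped to about 15 N. I then gripped the 20 mm cell by its frosted sides, lifted it out and turned it 95°. The job was handed in at 16.6 s with the cell still held between lens and light panel.

**Last checks:**
- **Position:** The TCP is at (0.6606, 0.1732, 0.1593) m. That puts the cell's centre within about 0.3 mm of my focus estimate of (0.6607, 0.173, 0.150), taking the cell to sit as it did when gripped. The focus estimate itself is good to about 1–2 mm.
- **Squareness:** The yaw is 86.8°, matching the stand, though two measurements of the stand's yaw differed by about 0.4°. The tilt reads 0°.
- **Grip:** The opening is 12.4 mm against the cell's 12.5 mm width. The arm is still and there is no contact force.
- **Surroundings:** In the last full scene picture the other two cells are in their pockets, and the stand and loose things look unmoved. I judged this by eye and did not measure it.

**One disagreement:** In the last scene picture, the cell's lower corners, faint against the carton behind it, appeared 1–2 pixels (about 2–3 mm) higher than predicted. Its top edge and the fingertips agreed to within about 1 pixel, so I did not correct for it.

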